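Press a flooring bond-test strip: to contact, then a quarter turn

TASK

Lay the test strip plank side up on the press's bed and slide it right home under the pad, against the back stop. Then wind the handwheel down until the pad just touches the strip, give it one quarter turn more and no further, and let go, leaving the strip clamped. Leave the tin and the seam roller where they are.

Things in the scene. Friction and masses are not known exactly. Their poses are not given: they have to be found in the camera images.
- strip_mid (a point): Centre (half-way up) of the loose test strip: a grey fibre-cement strip with a dark wood-look vinyl plank glued on top, 200 mm long (its x axis), 50 mm wide (y), 21 mm thick, 0.36 kg. It starts flat on the table, plank side up. Either end may go in first.
- strip: The same strip; origin at the centre of its underside, same axes.
- bed: Steel bed of the fixed bench screw press; its flat top is 40 mm above the table. Origin on that top, right under the screw; x is the direction in which a strip is fed in, y across, z up. The plate is 112 mm wide, from x = -215 mm (open feed end) to +80 mm. Two columns stand at x = 0, y = +-90 mm under a crosshead 60 mm deep in x, 175 mm above the table at its top.
- back_stop (a point): Middle of the back stop's face, at the height of the bed's top, 55 mm past the screw's axis (bed x = +55 mm); the stop is 14 mm high. A strip that is home touches it, its middle then at bed x = -45 mm and its outer end at -145 mm. Side guides 8 mm high keep it straight: inner faces at y = +-29 mm from x = -50 to +55 mm, flaring out to about +-43 mm at x = -98 mm.
- feed_end (a point): Middle of the bed's open feed end, on its top edge (bed x = -215 mm). The rubber-faced pad under the steel platen hangs above bed x = -45 to +45 mm, y = +-50 mm. At the start it is 5 to 19 mm above the top of a strip on the bed; how much is not known beforehand, for the platen's height on the screw is set differently from day to day.
- screw (a joint): Angle of the press screw and handwheel, rad. Grows clockwise seen from above, which lowers pad, wheel and handle 16 mm per full turn. Range 0 to 12.5, starts at 0 to 3.1. Turning it slowly takes 6 to 7 N at the handle while the pad is free; from first touch this grows evenly by 3.6 N per radian as the rubber yields. It stays where it is let go.
- wheel_hub (a point): Top of the handwheel's hub, on the screw's axis, 0.24 to 0.25 m above the table. The wheel measures 124 mm over its rim, whose top is 4 mm below this point.
- handle (a point): Centre (half-way up) of the handle on the wheel's rim: an upright black round grip, 23 mm in diameter, 48 mm tall, 55 mm out from the screw's axis and 29 mm above the hub's top. It turns freely on its own pin, so a hand that holds it and carries it round need not turn.
- tin: A closed steel tin, 76 mm in diameter and 100 mm tall, beyond the press; origin at the centre of its underside. Bystander.
- seam_roller: A hand seam roller (wooden handle, small steel roller), about 170 mm long and 32 mm high, lying on the robot's side of the bed; origin near its middle, on the table. Bystander.

How it is judged (in metres and radians):
On the way, in this order (a step that is already met when the one before it is completed fails the run):
1. the strip lies plank side up on the bed, home against the back stop (within 4 mm) and straight, with the pad still clear and the hand off the strip (x of strip_mid in the frame of bed between -0.049 and -0.042 m and y of strip_mid in the frame of bed between -0.008 and 0.008 m and z of strip in the frame of bed below 0.002 m and angle between strip's own z axis and vertical below 0.05 rad and angle between the x axis of strip and the x axis of bed, either way round below 0.07 rad and contact force between strip and the fingers below 0.5 N and contact force between strip and bed below 7 N), for 0.2 s.
2. the pad has come down on the strip (the strip is pressed on the bed with more than 12 N by the press, not by the hand) (contact force between strip and bed above 12 N and contact force between strip and the arm below 0.5 N and contact force between strip and the fingers below 0.5 N), for 0.04 s.
At the end, for the whole second after the job is handed in: Strip straight (4 deg) and within 4 mm of home at the stop, plank up, clamped on the bed with 85 to 166 N: what 60 to 120 degrees of screw past first touch give (a quarter turn gives 125 N). The screw is at rest and the robot touches nothing (x of strip_mid in the frame of bed between -0.049 and -0.042 m and y of strip_mid in the frame of bed between -0.008 and 0.008 m and angle between strip's own z axis and vertical below 0.05 rad and angle between the x axis of strip and the x axis of bed, either way round below 0.07 rad and contact force between strip and bed between 85 and 166 N and velocity of joint screw between -0.05 and 0.05 rad/s).
It fails at once if the strip is squeezed too hard: over 185 N on the bed, the screw about 135 degrees past first touch (contact force between strip and bed above 185 N).
It fails at once if the tin or the seam roller is shifted by more than 25 mm (distance of any of tin, seam_roller from where it was at the start of the episode above 0.025 m).
It also fails if it takes over 72 s, if anything falls off the work surface, if the arm or the gripper's body presses on something with over 40 N, if the wrist force passes 120 N, or if a joint passes its speed limit or range.

ROBOT

A 6-joint arm with a two-finger parallel gripper is mounted at the origin on the work surface. World frame = base frame: x ahead of the robot, y to its left, z up, the work surface at z = 0. Lengths are in mm, angles in rad, forces in N, time in s.
With the tool pointing down it reaches from about 400 to 925 mm from the base axis. Payload 12.5 kg.
Tool frame: the origin (TCP) lies on the centre line of the jaws, within the pads' length; the fingertips stand 14 mm ahead of it and the grasp point (between the pads) lies 5 mm behind it; z points along the fingers, x is the direction in which the jaws open and shut, and the axes are right-handed (so a half turn about z gives the same grasp; the last joint's range is limited). The gripper opens to 95 mm and grips with 3 to 60 N. Pads are 20 mm wide; open, the fingers measure 119 mm over their backs; the gripper's body (75 mm by 180 mm) begins 59 mm behind the grasp point.
Start: joints at [-1.383, 0.491, 1.559, -0, 1.092, -0.106], TCP at [181.017, -598.229, 228.661] pointing down, gripper open.
Joint ranges: [-3.1, 3.1], [-0.84, 2.19], [0.05, 2.79], [-1.13, 4.28], [0.06, 2.93], [-2.69, 2.69]. Speed limits (rad/s): [2.22, 2.22, 2.79, 3.14, 3.14, 3.14].

INTERFACE

Orientations are given as [roll, pitch, yaw] about the fixed x, y, z axes, in that order (R = Rz(yaw) Ry(pitch) Rx(roll)).
In Python, from cell import state, read_camera, job_done gives the robot as it stands.
- The arm moves only by the shell command python3 -m handwheel 'ROWS'. ROWS is JSON, a list of rows, each an object of numbers: "hand": the finger opening in m, from 0 to 0.0951; "x", "y", "z": the shift along the world's x, y, z in m; "spin": the turn about the world's z in units of 5 degrees (1.0 is 5 degrees). In form: [{"hand": .., "x": .., "y": .., "z": .., "spin": ..}, ...]. A call has 1 to 20 rows; each row is the pose to reach, as a shift and turn from the pose commanded when the call began; what a row does not reach only later rows make up. A row lasts 1/12 s, in which the tool goes at most 41.7 mm and 7.16 degrees, less where a joint would pass 70% of its speed; a pose out of reach is approached as far as the arm can. A call with a gripper value outside its range is refused whole. The fingers move at their own pace and stop on an object; the grip force is fixed at half the most. Time passes only in rows, so rows that repeat a pose let the fingers close. It gives the time, the measured TCP pose, the force and the opening at its end, in the units of the state.
- state(): the state, without advancing time (a new reading comes with each control period).
- read_camera(name): name is "side" or "top" or "wrist"; returns a dict with "img" (400x640x3 uint8, red, green, blue), "fx", "fy", "cx", "cy" (pixels), "T" (4x4, takes a point from camera to world coordinates). Camera axes: x right, y down, z forward; pixel columns grow to the right and rows downward; lengths in mm; the calibration is good to about 2 mm. A picture is of the moment at which its call begins. There is no depth.
- job_done(): hands the job in, once; it reports no verdict.
The state is a dict: "t": time; "joints": joint angles; "qvel": joint speeds; "tau": joint torques, N m; "eef_pos": TCP position; "tcp_rot": TCP orientation; "ft_force": force on the tool from outside, world axes, zero at the start; "moment": the same for the moment, N m; "opening": opening from 0.0 (shut) to 1.0 (fully open).
Only numpy, scipy, OpenCV 4.12 (cv2) and the standard library are available. Lean on these libraries where they do the work, as an engineer would, in place of code of your own. Each camera call takes 0.05 s, during which the arm holds its last target. There are 200 camera calls.

## Working session

There is one attempt and no reset: what is moved stays moved. The work goes in short steps, Python scripts to look and compute and a shell command to move; the robot and the scene stay as the last step left them, time stands still between calls to the robot, and variables do not carry over. Pictures are saved under pics/ and viewed, about 8 in all and at most 12, crops included, and the job is handed in when it is done.

```bash
mkdir -p pics; ls
cat > h.py <<'E'
import numpy as np, cv2
from cell import state, read_camera, job_done
def snap(n,f,crop=None,s=1):
    c=read_camera(n); im=c["img"][:,:,::-1]
    np.savez(f"pics/{f}.npz",**{k:c[k] for k in("img","fx","fy","cx","cy","T")})
    if crop: im=im[crop[1]:crop[3],crop[0]:crop[2]]
    cv2.imwrite(f"pics/{f}.png",cv2.resize(im,None,fx=s,fy=s,interpolation=cv2.INTER_CUBIC))
    return c
def ray(c,u,v,z):
    T=np.array(c["T"]);d=T[:3,:3]@np.array([(u-c["cx"])/c["fx"],(v-c["cy"])/c["fy"],1.])
    o=T[:3,3];return o+d*(z-o[2])/d[2]
def proj(c,p):
    T=np.array(c["T"]);q=T[:3,:3].T@(np.array(p)-T[:3,3]);return c["fx"]*q[0]/q[2]+c["cx"],c["fy"]*q[1]/q[2]+c["cy"]
def load(f): return {k:v for k,v in np.load(f"pics/{f}.npz").items()}
E
python3 - <<'E'
from h import *
for n in("top","side"):
    c=snap(n,n+"0"); print(n,np.round(c["T"],2).tolist(),c["fx"])
a=cv2.imread("pics/top0.png");b=cv2.imread("pics/side0.png");
print(state())
E
```

```text
pics
top [[0.01, -0.99, 0.12, 498.91], [-1.0, -0.01, -0.01, -63.2], [0.01, -0.12, -0.99, 1127.86], [0.0, 0.0, 0.0, 1.0]] 391.6931858972893
side [[-0.9, -0.32, 0.31, 208.72], [-0.44, 0.65, -0.62, 706.79], [-0.0, -0.69, -0.72, 1104.64], [0.0, 0.0, 0.0, 1.0]] 513.9742922796601
{'t': 0.1, 'joints': array([-1.38261642e+00,  4.91469514e-01,  1.55941149e+00, -1.03320443e-05,
        1.09171547e+00, -1.05563737e-01]), 'qvel': array([-0.00037559, -0.00062074, -0.00412291,  0.00057842,  0.00105158,
       -0.00108824]), 'tau': array([ 1.64351539e-03, -6.13623834e+01, -2.58606201e+01,  6.93341601e-02,
        4.69962310e-02, -5.99231180e-05]), 'eef_pos': array([ 180.9612687 , -598.00215938,  228.13076095]), 'tcp_rot': array([-3.14149600e+00,  9.99199649e-04, -1.27704787e+00]), 'ft_force': array([0.15265238, 0.40135856, 0.46911425]), 'moment': array([ 0.04454629,  0.02739078, -0.02372796]), 'opening': 0.9995869651334348}
```

View pics/top0.png

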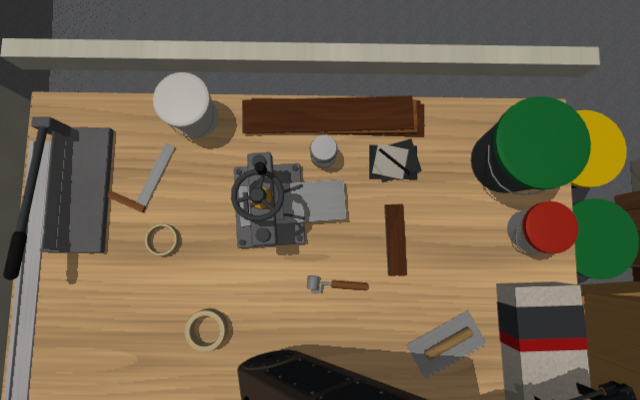

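View pics/side0.png

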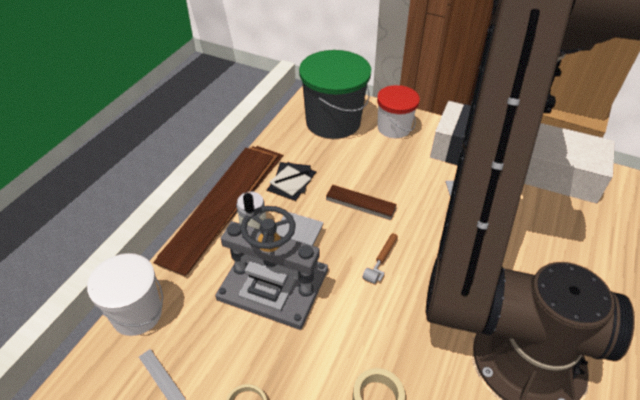

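The top view has +x up and −y to the right. The strip is at about (396,240), the feed end at (346,200), the wheel hub near (258,196) and the handle at (260,168). I'll enlarge the press and strip.

Run:
```python
from h import *
c=load("top0");im=c["img"][:,:,::-1]
a=cv2.resize(im[140:290,220:420],None,fx=4,fy=4,interpolation=cv2.INTER_CUBIC)
cv2.imwrite("pics/crop1.png",a)
```

```text
(no output)
```

View pics/crop1.png

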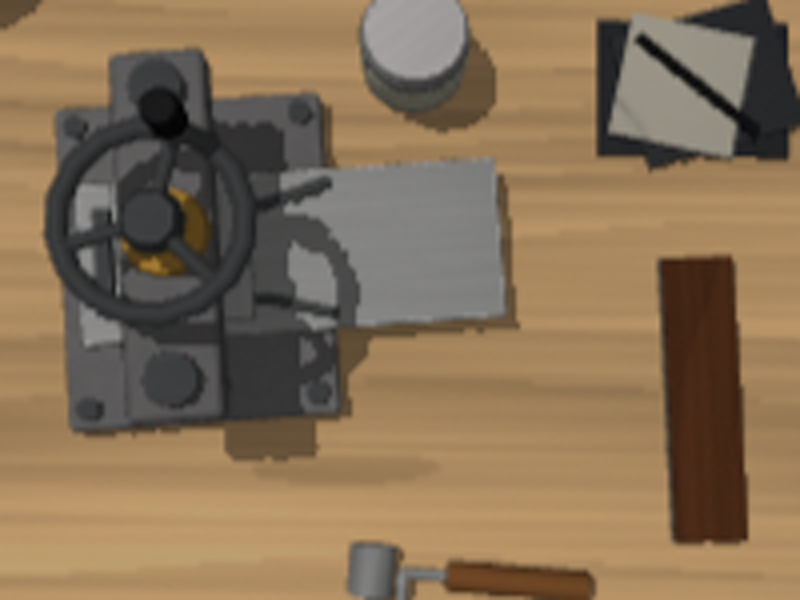

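```bash
cat >> h.py <<'E'
def bedframe(): 
    pass
E
python3 - <<'E'
from h import *
c=load("top0")
P=lambda x,y,z: ray(c,220+x/4-.375,140+y/4-.375,z).round(1)
s=[P(659,260,21),P(733,258,21),P(746,540,21),P(674,542,21)]
print("strip",s,np.mean(s,0)); d=(s[0]+s[1]-s[2]-s[3])/2;print(np.linalg.norm(d),np.degrees(np.arctan2(d[1],d[0])),np.linalg.norm(s[0]-s[1]))
f=[P(494,158,40),P(504,318,40)];m=np.mean(f,0);d=f[0]-f[1];print("feed",f,m,np.linalg.norm(d),np.degrees(np.arctan2(d[1],d[0])))
h=P(152,219,245);g=P(163,108,298);print("hub",h,"handle",g,np.linalg.norm((h-g)[:2]),np.linalg.norm((h-m)[:2]))
d=(h-m);print("bed dir",np.degrees(np.arctan2(d[1],d[0])))
# crosshead z175 corners
for p in[(110,57),(205,50),(127,418),(222,415)]:print("ch",P(*p,175))
print("base",P(70,432,6),P(340,412,6),P(55,112,6),P(322,95,6))
print("roller",P(348,570,20),P(592,588,20),P(370,540,20),"tin",P(415,30,100))
E
```

```text
strip [array([ 624.7, -250.1,   21. ]), array([ 626.8, -302.9,   21. ]), array([ 428.9, -309.6,   21. ]), array([ 426.9, -259.3,   21. ])] [ 526.825 -280.475   21.   ]
198.00965885531951 2.3010186254560456 52.84174486142559
feed [array([ 693.3, -131. ,   40. ]), array([ 580.5, -138.6,   40. ])] [ 636.9 -134.8   40. ] 113.05573846559045 3.854528425718231
hub [618.9  75.9 245. ] handle [672.   63.5 298. ] 54.52861634041343 211.46746794719988
bed dir 94.88289522234504
ch [729.4 116.1 175. ]
ch [734.7  57.4 175. ]
ch [506.9  98.3 175. ]
ch [509.4  41.  175. ]
base [498. 167.   6.] [514.5 -24.4   6. ] [728.9 186.4   6. ] [744.2  -7.4   6. ]
roller [405.  -32.3  20. ] [ 394.7 -202.1   20. ] [425.8 -47.3  20. ] tin [769.  -73.6 100. ]
```

```bash
python3 -m handwheel '[{"hand":0.0951,"x":0.346,"y":0.318,"z":-0.07,"spin":-2.9},{"hand":0.0951,"x":0.346,"y":0.318,"z":-0.07,"spin":-2.9},{"hand":0.0951,"x":0.346,"y":0.318,"z":-0.07,"spin":-2.9},{"hand":0.0951,"x":0.346,"y":0.318,"z":-0.07,"spin":-2.9},{"hand":0.0951,"x":0.346,"y":0.318,"z":-0.07,"spin":-2.9},{"hand":0.0951,"x":0.346,"y":0.318,"z":-0.07,"spin":-2.9},{"hand":0.0951,"x":0.346,"y":0.318,"z":-0.07,"spin":-2.9},{"hand":0.0951,"x":0.346,"y":0.318,"z":-0.07,"spin":-2.9},{"hand":0.0951,"x":0.346,"y":0.318,"z":-0.07,"spin":-2.9},{"hand":0.0951,"x":0.346,"y":0.318,"z":-0.07,"spin":-2.9},{"hand":0.0951,"x":0.346,"y":0.318,"z":-0.07,"spin":-2.9},{"hand":0.0951,"x":0.346,"y":0.318,"z":-0.07,"spin":-2.9},{"hand":0.0951,"x":0.346,"y":0.318,"z":-0.07,"spin":-2.9},{"hand":0.0951,"x":0.346,"y":0.318,"z":-0.07,"spin":-2.9},{"hand":0.0951,"x":0.346,"y":0.318,"z":-0.07,"spin":-2.9}]'
python3 - <<'E'
from h import *
c=snap("wrist","w1");print(state()["eef_pos"],state()["tcp_rot"],np.round(c["T"],2).tolist())
E
```

```text
t: 1.35
eef_pos: [526.4, -280.7, 158.6]
tcp_rot: [3.141, -0.0, -1.53]
ft_force: [0.2, -0.4, -0.9]
opening: 1.0
[ 526.2699405  -281.10204865  158.75534571] [ 3.14142131e+00 -1.61099223e-04 -1.53111340e+00] [[0.04, -0.97, -0.25, 597.45], [-1.0, -0.04, -0.01, -278.13], [0.0, 0.25, -0.97, 315.3], [0.0, 0.0, 0.0, 1.0]]
```

View pics/w1.png

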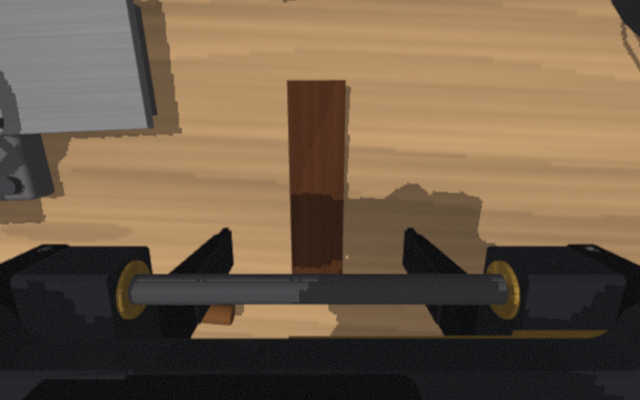

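The strip lies centred between the open fingers: far corners at (288,81) and (346,81), left edge to (293,272), right edge to (343,272). The bed's feed corner is at about (149,127).

Run:
```python
from h import *
c=load("w1")
a=ray(c,288,81,21);b=ray(c,346,81,21);e=ray(c,293,272,21);f=ray(c,343,272,21)
print(a,b,e,f,np.linalg.norm(a-b)); 
for p,q in((e,a),(f,b)):d=q-p;print(np.degrees(np.arctan2(d[1],d[0])))
d=((a-e)/np.linalg.norm(a-e)+(b-f)/np.linalg.norm(b-f));d/=np.linalg.norm(d);print("mid",(a+b)/2-100*d)
print("feed corner",ray(c,149,127,40))
```

```text
[ 624.81341359 -252.02050697   21.        ] [ 626.77400345 -301.21351683   21.        ] [ 447.31887691 -259.94742937   21.        ] [ 449.27210036 -309.23587469   21.        ] 49.23206406156956
2.5571356192540247
2.587773163036744
mid [ 525.89448221 -281.10528352   21.        ]
feed corner [ 582.86309862 -140.21352505   40.        ]
```

```bash
python3 -m handwheel '[{"hand":0.0951,"x":0,"y":0,"z":-0.04,"spin":0},{"hand":0.0951,"x":0,"y":0,"z":-0.08,"spin":0},{"hand":0.0951,"x":0,"y":0,"z":-0.12,"spin":0},{"hand":0.0951,"x":0,"y":0,"z":-0.14,"spin":0},{"hand":0.0951,"x":0,"y":0,"z":-0.14,"spin":0},{"hand":0.04,"x":0,"y":0,"z":-0.14,"spin":0},{"hand":0.04,"x":0,"y":0,"z":-0.14,"spin":0},{"hand":0.04,"x":0,"y":0,"z":-0.14,"spin":0},{"hand":0.04,"x":0,"y":0,"z":-0.14,"spin":0},{"hand":0.04,"x":0,"y":0,"z":-0.14,"spin":0},{"hand":0.04,"x":0,"y":0,"z":-0.14,"spin":0}]'
```

```text
t: 2.32
eef_pos: [527.0, -280.4, 19.0]
tcp_rot: [-3.141, -0.0, -1.53]
ft_force: [0.7, 0.3, 0.4]
opening: 0.636
```

```bash
python3 -m handwheel '[{"hand":0.03,"x":0,"y":0,"z":0,"spin":0},{"hand":0.03,"x":0,"y":0,"z":0,"spin":0},{"hand":0.03,"x":0,"y":0,"z":0,"spin":0},{"hand":0.03,"x":0,"y":0,"z":0,"spin":0},{"hand":0.03,"x":0,"y":0,"z":0,"spin":0},{"hand":0.03,"x":0,"y":0,"z":0.02,"spin":0},{"hand":0.03,"x":0,"y":0,"z":0.05,"spin":0},{"hand":0.03,"x":0,"y":0,"z":0.08,"spin":0},{"hand":0.03,"x":0,"y":0,"z":0.08,"spin":0}]'
```

```text
t: 3.07
eef_pos: [528.7, -281.3, 103.2]
tcp_rot: [-3.136, -0.004, -1.53]
ft_force: [1.5, -0.3, -2.5]
opening: 0.524
```

```bash
python3 -m handwheel '[{"hand":0.03,"x":0,"y":0,"z":0,"spin":1},{"hand":0.03,"x":0.0,"y":0.01,"z":0,"spin":2.3},{"hand":0.03,"x":0.01,"y":0.02,"z":0,"spin":3.6},{"hand":0.03,"x":0.02,"y":0.03,"z":0,"spin":4.9},{"hand":0.03,"x":0.03,"y":0.04,"z":0,"spin":6.2},{"hand":0.03,"x":0.04,"y":0.05,"z":0,"spin":7.5},{"hand":0.03,"x":0.05,"y":0.065,"z":0,"spin":8.8},{"hand":0.03,"x":0.06,"y":0.08,"z":0,"spin":10.1},{"hand":0.03,"x":0.07,"y":0.095,"z":0,"spin":11.4},{"hand":0.03,"x":0.08,"y":0.11,"z":0,"spin":12.7},{"hand":0.03,"x":0.09,"y":0.125,"z":0,"spin":14},{"hand":0.03,"x":0.1,"y":0.14,"z":0,"spin":15.3},{"hand":0.03,"x":0.1085,"y":0.155,"z":0,"spin":16.6},{"hand":0.03,"x":0.1085,"y":0.1595,"z":0,"spin":17.8},{"hand":0.03,"x":0.1085,"y":0.1595,"z":0,"spin":18.4},{"hand":0.03,"x":0.1085,"y":0.1595,"z":0,"spin":18.4},{"hand":0.03,"x":0.1085,"y":0.1595,"z":0,"spin":18.4}]'
python3 - <<'E'
from h import *
snap("wrist","w2");snap("top","t2",(220,140,420,290),4);print(state()["eef_pos"],state()["tcp_rot"])
E
```

```text
t: 4.48
eef_pos: [635.2, -120.6, 97.7]
tcp_rot: [-3.141, 0.001, 0.074]
ft_force: [1.8, -0.1, -2.6]
opening: 0.524
[ 635.25959969 -120.95855532   98.10724168] [-3.14134127e+00  5.89241557e-04  7.33105905e-02]
```

View pics/w2.png

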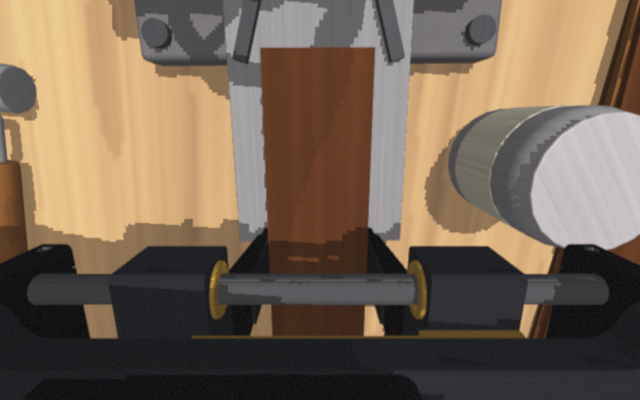

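```bash
python3 -m handwheel '[{"hand":0.03,"x":0.001,"y":0,"z":-0.02,"spin":0},{"hand":0.03,"x":0.001,"y":0,"z":-0.033,"spin":0},{"hand":0.03,"x":0.001,"y":0,"z":-0.0375,"spin":0},{"hand":0.03,"x":0.001,"y":0,"z":-0.0375,"spin":0},{"hand":0.03,"x":0,"y":0.01,"z":-0.0375,"spin":0},{"hand":0.03,"x":0,"y":0.02,"z":-0.0375,"spin":0},{"hand":0.03,"x":-0.001,"y":0.03,"z":-0.0375,"spin":0},{"hand":0.03,"x":-0.002,"y":0.04,"z":-0.0375,"spin":0},{"hand":0.03,"x":-0.002,"y":0.04,"z":-0.0375,"spin":0}]'
```

```text
t: 5.33
eef_pos: [633.3, -78.2, 61.5]
tcp_rot: [-3.141, -0.0, 0.078]
ft_force: [0.1, -0.1, -2.8]
opening: 0.52
```

```bash
python3 -m handwheel '[{"hand":0.03,"x":0,"y":0,"z":-0.002,"spin":0},{"hand":0.03,"x":0,"y":0,"z":-0.002,"spin":0},{"hand":0.075,"x":0,"y":0,"z":-0.002,"spin":0},{"hand":0.075,"x":0,"y":0,"z":-0.002,"spin":0},{"hand":0.075,"x":0,"y":0,"z":-0.002,"spin":0},{"hand":0.075,"x":0,"y":0,"z":-0.002,"spin":0},{"hand":0.075,"x":0,"y":0,"z":0.02,"spin":0},{"hand":0.05,"x":0,"y":0,"z":0.05,"spin":0},{"hand":0.026,"x":0.002,"y":-0.03,"z":0.06,"spin":0},{"hand":0.026,"x":0.004,"y":-0.06,"z":0.06,"spin":0},{"hand":0.026,"x":0.007,"y":-0.09,"z":0.06,"spin":0},{"hand":0.026,"x":0.01,"y":-0.135,"z":0.06,"spin":0},{"hand":0.026,"x":0.01,"y":-0.135,"z":0.06,"spin":0},{"hand":0.026,"x":0.01,"y":-0.135,"z":0.06,"spin":0},{"hand":0.026,"x":0.01,"y":-0.135,"z":0.06,"spin":0}]'
python3 - <<'E'
from h import *
c=snap("wrist","w3");print(state()["eef_pos"],state()["tcp_rot"],state()["opening"])
E
```

```text
t: 6.58
eef_pos: [643.2, -215.6, 121.0]
tcp_rot: [-3.141, 0.0, 0.075]
ft_force: [0.4, -0.7, -0.4]
opening: 0.302
[ 643.3093571  -214.86204691  121.04868701] [-3.14114919e+00  3.34786681e-04  7.57656568e-02] 0.2867428903982873
```

View pics/w3.png

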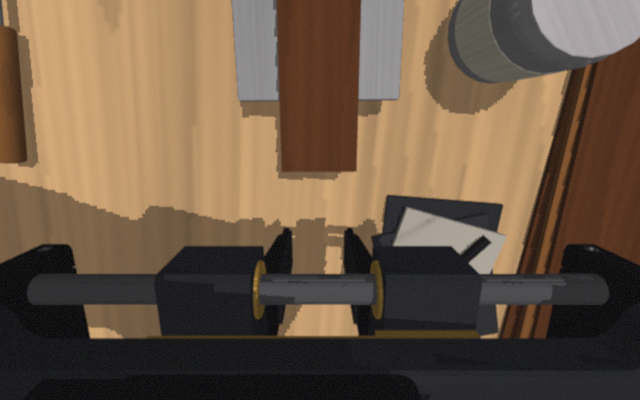

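The strip's outer end runs (282,171)–(356,171), and the bed's feed edge (239,100)–(399,98). The strip lies nearly straight and central on the bed.

Run:
```python
from h import *
c=load("w3")
a=ray(c,282,171,61);b=ray(c,356,171,61);p=ray(c,239,100,40);q=ray(c,399,98.5,40)
print((a+b)/2,np.linalg.norm(a-b),a,b,(p+q)/2,np.linalg.norm(p-q),p,q)
f=(p+q)/2;d=q-p;t=np.arctan2(d[1],d[0]);print("bed yaw",np.degrees(t)+90)
u=np.array([-np.sin(t),np.cos(t),0]);print("screw",f+215*u,"end bedx",((a+b)/2-f)@u-215, "home TCP line end",f+70*u)
```

```text
[ 641.57163272 -180.83541896   61.        ] 49.510715019591835 [ 616.88404267 -182.66588964   61.        ] [ 666.25922277 -179.00494827   61.        ] [ 638.10086924 -134.10246966   40.        ] 111.20094695291252 [ 582.69117835 -138.70451331   40.        ] [ 693.51056014 -129.500426     40.        ]
bed yaw 94.74779553924583
screw [620.30534838  80.15979822  40.        ] end bedx -261.85986858533556 home TCP line end [632.30697873 -64.34266151  40.        ]
```

```bash
python3 -m handwheel '[{"hand":0.026,"x":0,"y":0,"z":-0.03,"spin":0},{"hand":0.026,"x":0,"y":0,"z":-0.062,"spin":0},{"hand":0.026,"x":0,"y":0,"z":-0.062,"spin":0},{"hand":0.026,"x":-0.001,"y":0.015,"z":-0.062,"spin":0},{"hand":0.026,"x":-0.0025,"y":0.03,"z":-0.062,"spin":0},{"hand":0.026,"x":-0.0035,"y":0.045,"z":-0.062,"spin":0},{"hand":0.026,"x":-0.0045,"y":0.06,"z":-0.062,"spin":0},{"hand":0.026,"x":-0.006,"y":0.075,"z":-0.062,"spin":0},{"hand":0.026,"x":-0.007,"y":0.09,"z":-0.062,"spin":0},{"hand":0.026,"x":-0.008,"y":0.1,"z":-0.062,"spin":0},{"hand":0.026,"x":-0.0085,"y":0.11,"z":-0.062,"spin":0},{"hand":0.026,"x":-0.009,"y":0.12,"z":-0.062,"spin":0},{"hand":0.026,"x":-0.0095,"y":0.128,"z":-0.062,"spin":0},{"hand":0.026,"x":-0.0095,"y":0.128,"z":-0.062,"spin":0}]'; python3 -c "
from h import *
s=state();print(s['ft_force'],s['moment'])"
```

```text
t: 7.8
eef_pos: [633.7, -86.1, 59.0]
tcp_rot: [-3.141, 0.001, 0.076]
ft_force: [0.0, -0.4, -0.3]
opening: 0.271
[ 0.00346609 -0.41765052 -0.28079136] [-0.03153131 -0.09837075 -0.00732295]
```

```bash
python3 -m handwheel '[{"hand":0.026,"x":-0.0002,"y":0.002,"z":0,"spin":0},{"hand":0.026,"x":-0.0003,"y":0.004,"z":0,"spin":0},{"hand":0.026,"x":-0.0005,"y":0.006,"z":0,"spin":0},{"hand":0.026,"x":-0.0005,"y":0.006,"z":0,"spin":0}]'
```

```text
t: 8.13
eef_pos: [633.4, -81.7, 59.0]
tcp_rot: [-3.141, 0.0, 0.075]
ft_force: [0.8, -0.7, -0.0]
opening: 0.27
```

```bash
for i in 1; do python3 -m handwheel '[{"hand":0.026,"x":-0.0002,"y":0.002,"z":0,"spin":0},{"hand":0.026,"x":-0.0003,"y":0.004,"z":0,"spin":0},{"hand":0.026,"x":-0.0003,"y":0.004,"z":0,"spin":0}]'; python3 -m handwheel '[{"hand":0.026,"x":-0.0001,"y":0.0015,"z":0,"spin":0},{"hand":0.026,"x":-0.0002,"y":0.003,"z":0,"spin":0},{"hand":0.026,"x":-0.0002,"y":0.003,"z":0,"spin":0}]'; done; python3 -c "
from h import *
c=snap('wrist','w4');s=state();print(s['ft_force'],s['moment'])"
```

```text
t: 8.38
eef_pos: [633.1, -77.5, 59.1]
tcp_rot: [-3.141, 0.0, 0.076]
ft_force: [0.5, 0.0, -0.0]
opening: 0.274
t: 8.63
eef_pos: [633.7, -75.9, 59.5]
tcp_rot: [3.14, -0.002, 0.076]
ft_force: [0.8, -8.8, -2.2]
opening: 0.276
[ 0.55838933 -8.80483743 -0.90749858] [-1.56692747 -0.38782007  0.05003953]
```

View pics/w4.png

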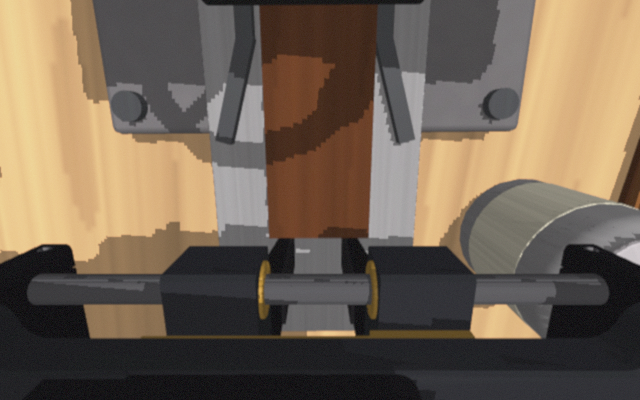

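```bash
python3 -m handwheel '[{"hand":0.026,"x":0.002,"y":-0.015,"z":0,"spin":0},{"hand":0.04,"x":0.004,"y":-0.05,"z":0.01,"spin":0},{"hand":0.08,"x":0.005,"y":-0.06,"z":0.05,"spin":0},{"hand":0.08,"x":0.005,"y":-0.06,"z":0.09,"spin":0},{"hand":0.08,"x":0.005,"y":-0.06,"z":0.13,"spin":0},{"hand":0.08,"x":0.005,"y":-0.06,"z":0.17,"spin":0},{"hand":0.08,"x":0.005,"y":-0.06,"z":0.21,"spin":0},{"hand":0.08,"x":0.005,"y":-0.06,"z":0.25,"spin":0},{"hand":0.08,"x":0.005,"y":-0.06,"z":0.282,"spin":0},{"hand":0.08,"x":0.01,"y":-0.02,"z":0.282,"spin":0},{"hand":0.08,"x":0.02,"y":0.02,"z":0.282,"spin":0},{"hand":0.08,"x":0.03,"y":0.055,"z":0.282,"spin":0},{"hand":0.08,"x":0.039,"y":0.095,"z":0.282,"spin":0},{"hand":0.08,"x":0.039,"y":0.14,"z":0.282,"spin":0},{"hand":0.08,"x":0.039,"y":0.14,"z":0.282,"spin":0},{"hand":0.08,"x":0.039,"y":0.14,"z":0.282,"spin":0}]'
python3 - <<'E'
from h import *
c=snap("wrist","w5");s=state();p=s["eef_pos"];print(p,s["tcp_rot"],s["ft_force"])
for q in ([673,65,298],[620,78,245],[673,65,250]): print(proj(c,q))
E
```

```text
t: 10.02
eef_pos: [671.9, 67.2, 341.0]
tcp_rot: [-3.141, 0.0, 0.079]
ft_force: [-0.3, -0.5, -0.8]
opening: 0.839
[671.98426401  65.51732499 341.06123102] [3.14155019e+00 2.82160460e-04 7.72970193e-02] [-0.14131947 -0.57966854 -0.17067041]
(np.float64(318.9580552624679), np.float64(232.02657462193562))
(np.float64(253.25513745338768), np.float64(188.57902336896663))
(np.float64(318.74091898564325), np.float64(211.11630468311805))
```

View pics/w5.png

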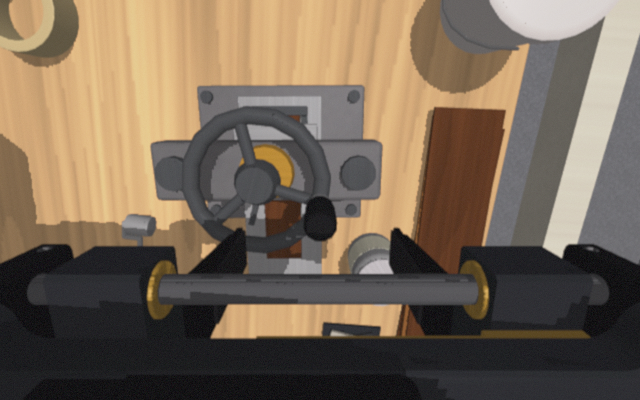

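The handle is at about (320,222) between the fingers and the hub top at (256,183), both within a few pixels of the prediction. The strip is visible under the crosshead.

Run:
```python
from h import *
c=load("w5")
for z in(241,245,249): print("hub",z,ray(c,256,183,z),"handle top",ray(c,320,224,z+53))
g=c["img"].mean(2); m=((g<45)*255).astype(np.uint8); print("dark rows in cols 305-340:",[(r,int(np.where(m[r,300:345])[0].min()+300),int(np.where(m[r,300:345])[0].max()+300)) for r in range(190,250,4) if m[r,300:345].any()])
```

```text
hub 241 [621.3236562  81.8023082 241.       ] handle top [673.36921972  69.16559    294.        ]
hub 245 [622.02759586  82.67066574 245.        ] handle top [673.23474702  70.50777969 298.        ]
hub 249 [622.73153553  83.53902329 249.        ] handle top [673.10027431  71.84996938 302.        ]
dark rows in cols 305-340: [(198, 313, 326), (202, 307, 330), (206, 307, 332), (210, 306, 333), (214, 305, 334), (218, 304, 334), (222, 303, 335), (226, 303, 335), (230, 304, 334), (234, 306, 332), (238, 312, 327)]
```

```bash
python3 -m handwheel '[{"hand":0.06,"x":0.001,"y":0.002,"z":-0.03,"spin":0},{"hand":0.06,"x":0.001,"y":0.002,"z":-0.06,"spin":0},{"hand":0.06,"x":0.001,"y":0.002,"z":-0.071,"spin":0},{"hand":0.05,"x":0.001,"y":0.002,"z":-0.071,"spin":0},{"hand":0.005,"x":0.001,"y":0.002,"z":-0.071,"spin":0},{"hand":0.005,"x":0.001,"y":0.002,"z":-0.071,"spin":0},{"hand":0.005,"x":0.001,"y":0.002,"z":-0.071,"spin":0},{"hand":0.005,"x":0.001,"y":0.002,"z":-0.071,"spin":0},{"hand":0.005,"x":0.001,"y":0.002,"z":-0.071,"spin":0},{"hand":0.005,"x":0.001,"y":0.002,"z":-0.071,"spin":0},{"hand":0.005,"x":0.001,"y":0.002,"z":-0.071,"spin":0},{"hand":0.005,"x":0.001,"y":0.002,"z":-0.071,"spin":0}]'; python3 -c "
from h import *
s=state();print(s['eef_pos'],s['ft_force'],s['opening']*95.1)"
```

```text
t: 11.07
eef_pos: [673.4, 67.3, 270.9]
tcp_rot: [3.141, -0.002, 0.076]
ft_force: [1.8, 0.7, 5.8]
opening: 0.237
[673.37771686  67.31192444 270.90623873] [1.79745593 0.68850502 5.8359932 ] 22.501380240292868
```

```bash
cat > tab.py <<'E'
import numpy as np,sys
th0,R,start,n,step=map(float,sys.argv[1:6])  # deg
f=lambda p:R/1000*np.array([np.cos(np.radians(th0-p)),np.sin(np.radians(th0-p))])
for i in range(1,int(n)+1):
    p=start+i*step;d=f(p)-f(start);print('{"hand":0.005,"x":%.4f,"y":%.4f,"z":%.4f,"spin":0},'%(*d,-.016*i*step/360),end='')
print()
E
python3 tab.py -13 55 0 10 5; python3 tab.py -13 55 50 10 5
```

```text
{"hand":0.005,"x":-0.0013,"y":-0.0046,"z":-0.0002,"spin":0},{"hand":0.005,"x":-0.0030,"y":-0.0091,"z":-0.0004,"spin":0},{"hand":0.005,"x":-0.0050,"y":-0.0134,"z":-0.0007,"spin":0},{"hand":0.005,"x":-0.0075,"y":-0.0176,"z":-0.0009,"spin":0},{"hand":0.005,"x":-0.0102,"y":-0.0215,"z":-0.0011,"spin":0},{"hand":0.005,"x":-0.0134,"y":-0.0251,"z":-0.0013,"spin":0},{"hand":0.005,"x":-0.0168,"y":-0.0285,"z":-0.0016,"spin":0},{"hand":0.005,"x":-0.0205,"y":-0.0316,"z":-0.0018,"spin":0},{"hand":0.005,"x":-0.0244,"y":-0.0343,"z":-0.0020,"spin":0},{"hand":0.005,"x":-0.0286,"y":-0.0366,"z":-0.0022,"spin":0},
{"hand":0.005,"x":-0.0044,"y":-0.0020,"z":-0.0002,"spin":0},{"hand":0.005,"x":-0.0089,"y":-0.0036,"z":-0.0004,"spin":0},{"hand":0.005,"x":-0.0135,"y":-0.0048,"z":-0.0007,"spin":0},{"hand":0.005,"x":-0.0183,"y":-0.0056,"z":-0.0009,"spin":0},{"hand":0.005,"x":-0.0231,"y":-0.0060,"z":-0.0011,"spin":0},{"hand":0.005,"x":-0.0278,"y":-0.0059,"z":-0.0013,"spin":0},{"hand":0.005,"x":-0.0326,"y":-0.0055,"z":-0.0016,"spin":0},{"hand":0.005,"x":-0.0373,"y":-0.0046,"z":-0.0018,"spin":0},{"hand":0.005,"x":-0.0420,"y":-0.0033,"z":-0.0020,"spin":0},{"hand":0.005,"x":-0.0465,"y":-0.0016,"z":-0.0022,"spin":0},
```

```bash
cat > f.py <<'E'
from h import *
import sys
C=np.array([float(sys.argv[1]),float(sys.argv[2])]) if len(sys.argv)>2 else np.array([621.,80.])
s=state();p=s["eef_pos"];r=p[:2]-C;R=np.linalg.norm(r);r/=R;t=np.array([r[1],-r[0]]);F=s["ft_force"]
print("pos",p.round(1),"R %.1f ang %.1f  Fr %.1f Ft(cw) %.1f Fz %.1f op %.1f t %.1f"%(R,np.degrees(np.arctan2(r[1],r[0])),F[:2]@r,F[:2]@t,F[2],s["opening"]*95.1,s["t"]))
E
python3 f.py
python3 -m handwheel '[{"hand":0.005,"x":-0.0013,"y":-0.0046,"z":-0.0002,"spin":0},{"hand":0.005,"x":-0.003,"y":-0.0091,"z":-0.0004,"spin":0},{"hand":0.005,"x":-0.005,"y":-0.0134,"z":-0.0007,"spin":0},{"hand":0.005,"x":-0.0075,"y":-0.0176,"z":-0.0009,"spin":0},{"hand":0.005,"x":-0.0102,"y":-0.0215,"z":-0.0011,"spin":0}]'
python3 f.py
python3 -m handwheel '[{"hand":0.005,"x":-0.0032,"y":-0.0036,"z":-0.0002,"spin":0},{"hand":0.005,"x":-0.0066,"y":-0.007,"z":-0.0005,"spin":0},{"hand":0.005,"x":-0.0103,"y":-0.0101,"z":-0.0007,"spin":0},{"hand":0.005,"x":-0.0142,"y":-0.0128,"z":-0.0009,"spin":0},{"hand":0.005,"x":-0.0184,"y":-0.0151,"z":-0.0011,"spin":0}]'
python3 f.py
```

```text
pos [673.4  67.3 270.9] R 53.9 ang -13.6  Fr 1.6 Ft(cw) -1.1 Fz 5.8 op 22.5 t 11.1
t: 11.48
eef_pos: [663.7, 46.4, 269.9]
tcp_rot: [-3.141, -0.003, 0.076]
ft_force: [4.2, 4.7, 5.2]
opening: 0.233
pos [663.7  46.4 269.9] R 54.3 ang -38.2  Fr 0.4 Ft(cw) -6.3 Fz 5.2 op 22.2 t 11.5
t: 11.9
eef_pos: [645.4, 30.9, 268.8]
tcp_rot: [-3.141, -0.004, 0.076]
ft_force: [6.8, 1.7, 3.9]
opening: 0.237
pos [645.4  30.9 268.8] R 54.9 ang -63.6  Fr 1.5 Ft(cw) -6.8 Fz 3.9 op 22.6 t 11.9
```

```bash
python3 -m handwheel '[{"hand":0.005,"x":-0.0044,"y":-0.002,"z":-0.0002,"spin":0},{"hand":0.005,"x":-0.0089,"y":-0.0036,"z":-0.0004,"spin":0},{"hand":0.005,"x":-0.0135,"y":-0.0048,"z":-0.0007,"spin":0},{"hand":0.005,"x":-0.0183,"y":-0.0056,"z":-0.0009,"spin":0},{"hand":0.005,"x":-0.0231,"y":-0.006,"z":-0.0011,"spin":0}]' >/dev/null
python3 f.py
python3 -m handwheel '[{"hand":0.005,"x":-0.0047,"y":0.0001,"z":-0.0002,"spin":0},{"hand":0.005,"x":-0.0095,"y":0.0005,"z":-0.0005,"spin":0},{"hand":0.005,"x":-0.0142,"y":0.0014,"z":-0.0007,"spin":0},{"hand":0.005,"x":-0.0189,"y":0.0027,"z":-0.0009,"spin":0},{"hand":0.005,"x":-0.0234,"y":0.0044,"z":-0.0011,"spin":0}]' >/dev/null
python3 f.py; for s in 100 125 150 175 200 225 250 275 300 325 350 375 400 425; do echo $s; python3 tab.py -13 55 $s 5 5; done
```

```text
pos [622.3  24.5 267.6] R 55.5 ang -88.6  Fr 0.2 Ft(cw) -5.8 Fz 4.2 op 22.5 t 12.3
pos [598.9  28.7 266.5] R 55.9 ang -113.3  Fr 0.2 Ft(cw) -6.3 Fz 3.0 op 22.3 t 12.7
100
{"hand":0.005,"x":-0.0043,"y":0.0021,"z":-0.0002,"spin":0},{"hand":0.005,"x":-0.0085,"y":0.0045,"z":-0.0004,"spin":0},{"hand":0.005,"x":-0.0124,"y":0.0073,"z":-0.0007,"spin":0},{"hand":0.005,"x":-0.0160,"y":0.0104,"z":-0.0009,"spin":0},{"hand":0.005,"x":-0.0194,"y":0.0138,"z":-0.0011,"spin":0},
125
{"hand":0.005,"x":-0.0031,"y":0.0037,"z":-0.0002,"spin":0},{"hand":0.005,"x":-0.0058,"y":0.0077,"z":-0.0004,"spin":0},{"hand":0.005,"x":-0.0081,"y":0.0118,"z":-0.0007,"spin":0},{"hand":0.005,"x":-0.0101,"y":0.0162,"z":-0.0009,"spin":0},{"hand":0.005,"x":-0.0117,"y":0.0207,"z":-0.0011,"spin":0},
150
{"hand":0.005,"x":-0.0012,"y":0.0046,"z":-0.0002,"spin":0},{"hand":0.005,"x":-0.0020,"y":0.0094,"z":-0.0004,"spin":0},{"hand":0.005,"x":-0.0024,"y":0.0142,"z":-0.0007,"spin":0},{"hand":0.005,"x":-0.0023,"y":0.0190,"z":-0.0009,"spin":0},{"hand":0.005,"x":-0.0019,"y":0.0237,"z":-0.0011,"spin":0},
175
{"hand":0.005,"x":0.0009,"y":
[... 2568 characters left out ...]
:-0.0151,"z":-0.0009,"spin":0},{"hand":0.005,"x":-0.0155,"y":-0.0181,"z":-0.0011,"spin":0},
400
{"hand":0.005,"x":-0.0040,"y":-0.0027,"z":-0.0002,"spin":0},{"hand":0.005,"x":-0.0081,"y":-0.0051,"z":-0.0004,"spin":0},{"hand":0.005,"x":-0.0125,"y":-0.0071,"z":-0.0007,"spin":0},{"hand":0.005,"x":-0.0170,"y":-0.0087,"z":-0.0009,"spin":0},{"hand":0.005,"x":-0.0217,"y":-0.0099,"z":-0.0011,"spin":0},
425
{"hand":0.005,"x":-0.0047,"y":-0.0008,"z":-0.0002,"spin":0},{"hand":0.005,"x":-0.0095,"y":-0.0012,"z":-0.0004,"spin":0},{"hand":0.005,"x":-0.0143,"y":-0.0011,"z":-0.0007,"spin":0},{"hand":0.005,"x":-0.0191,"y":-0.0007,"z":-0.0009,"spin":0},{"hand":0.005,"x":-0.0238,"y":0.0002,"z":-0.0011,"spin":0},
```

```bash
python3 -m handwheel '[{"hand":0.005,"x":-0.0043,"y":0.0021,"z":-0.0002,"spin":0},{"hand":0.005,"x":-0.0085,"y":0.0045,"z":-0.0004,"spin":0},{"hand":0.005,"x":-0.0124,"y":0.0073,"z":-0.0007,"spin":0},{"hand":0.005,"x":-0.016,"y":0.0104,"z":-0.0009,"spin":0},{"hand":0.005,"x":-0.0194,"y":0.0138,"z":-0.0011,"spin":0}]' >/dev/null
python3 f.py
python3 -m handwheel '[{"hand":0.005,"x":-0.0031,"y":0.0037,"z":-0.0002,"spin":0},{"hand":0.005,"x":-0.0058,"y":0.0077,"z":-0.0004,"spin":0},{"hand":0.005,"x":-0.0081,"y":0.0118,"z":-0.0007,"spin":0},{"hand":0.005,"x":-0.0101,"y":0.0162,"z":-0.0009,"spin":0},{"hand":0.005,"x":-0.0117,"y":0.0207,"z":-0.0011,"spin":0}]' >/dev/null
python3 f.py
```

```text
pos [579.3  42.2 265.4] R 56.3 ang -137.8  Fr -1.3 Ft(cw) -6.2 Fz 4.3 op 22.5 t 13.2
pos [567.3  62.9 264.3] R 56.3 ang -162.3  Fr -1.0 Ft(cw) -5.9 Fz 5.4 op 22.7 t 13.6
```

```bash
python3 -m handwheel '[{"hand":0.005,"x":-0.0012,"y":0.0046,"z":-0.0002,"spin":0},{"hand":0.005,"x":-0.002,"y":0.0094,"z":-0.0004,"spin":0},{"hand":0.005,"x":-0.0024,"y":0.0142,"z":-0.0007,"spin":0},{"hand":0.005,"x":-0.0023,"y":0.019,"z":-0.0009,"spin":0},{"hand":0.005,"x":-0.0019,"y":0.0237,"z":-0.0011,"spin":0}]' >/dev/null
python3 f.py
python3 -m handwheel '[{"hand":0.005,"x":0.0009,"y":0.0047,"z":-0.0002,"spin":0},{"hand":0.005,"x":0.0022,"y":0.0093,"z":-0.0004,"spin":0},{"hand":0.005,"x":0.0038,"y":0.0138,"z":-0.0007,"spin":0},{"hand":0.005,"x":0.0059,"y":0.0182,"z":-0.0009,"spin":0},{"hand":0.005,"x":0.0083,"y":0.0223,"z":-0.0011,"spin":0}]' >/dev/null
python3 f.py
```

```text
pos [565.2  86.6 263.1] R 56.2 ang 173.3  Fr -0.9 Ft(cw) -6.6 Fz 5.8 op 22.8 t 14.0
pos [573.2 108.9 262. ] R 55.9 ang 148.8  Fr -2.2 Ft(cw) -6.6 Fz 7.0 op 22.2 t 14.4
```

```bash
python3 -m handwheel '[{"hand":0.005,"x":0.0028,"y":0.0039,"z":-0.0002,"spin":0},{"hand":0.005,"x":0.0059,"y":0.0076,"z":-0.0004,"spin":0},{"hand":0.005,"x":0.0093,"y":0.0109,"z":-0.0007,"spin":0},{"hand":0.005,"x":0.013,"y":0.014,"z":-0.0009,"spin":0},{"hand":0.005,"x":0.017,"y":0.0167,"z":-0.0011,"spin":0}]' >/dev/null
python3 f.py
python3 -m handwheel '[{"hand":0.005,"x":0.0042,"y":0.0024,"z":-0.0002,"spin":0},{"hand":0.005,"x":0.0085,"y":0.0044,"z":-0.0004,"spin":0},{"hand":0.005,"x":0.0131,"y":0.006,"z":-0.0007,"spin":0},{"hand":0.005,"x":0.0177,"y":0.0072,"z":-0.0009,"spin":0},{"hand":0.005,"x":0.0224,"y":0.0079,"z":-0.0011,"spin":0}]' >/dev/null
python3 f.py
```

```text
pos [589.8 125.8 260.9] R 55.4 ang 124.2  Fr -1.3 Ft(cw) -6.1 Fz 7.8 op 22.3 t 14.8
pos [612.  134.  259.8] R 54.8 ang 99.4  Fr -0.8 Ft(cw) -6.5 Fz 8.4 op 22.1 t 15.2
```

```bash
python3 -m handwheel '[{"hand":0.005,"x":0.0048,"y":0.0004,"z":-0.0002,"spin":0},{"hand":0.005,"x":0.0096,"y":0.0003,"z":-0.0004,"spin":0},{"hand":0.005,"x":0.0144,"y":-0.0001,"z":-0.0007,"spin":0},{"hand":0.005,"x":0.0191,"y":-0.001,"z":-0.0009,"spin":0},{"hand":0.005,"x":0.0237,"y":-0.0023,"z":-0.0011,"spin":0}]' >/dev/null
python3 f.py
python3 -m handwheel '[{"hand":0.005,"x":0.0045,"y":-0.0017,"z":-0.0002,"spin":0},{"hand":0.005,"x":0.0088,"y":-0.0037,"z":-0.0004,"spin":0},{"hand":0.005,"x":0.013,"y":-0.0062,"z":-0.0007,"spin":0},{"hand":0.005,"x":0.0169,"y":-0.009,"z":-0.0009,"spin":0},{"hand":0.005,"x":0.0205,"y":-0.0121,"z":-0.0011,"spin":0}]' >/dev/null
python3 f.py
```

```text
pos [635.5 132.3 258.8] R 54.2 ang 74.4  Fr -0.7 Ft(cw) -7.6 Fz 7.8 op 22.2 t 15.7
pos [656.1 120.8 257.7] R 53.8 ang 49.4  Fr 0.1 Ft(cw) -9.2 Fz 8.3 op 22.3 t 16.1
```

```bash
python3 -m handwheel '[{"hand":0.005,"x":0.0034,"y":-0.0034,"z":-0.0002,"spin":0},{"hand":0.005,"x":0.0064,"y":-0.0071,"z":-0.0004,"spin":0},{"hand":0.005,"x":0.0091,"y":-0.0111,"z":-0.0007,"spin":0},{"hand":0.005,"x":0.0115,"y":-0.0153,"z":-0.0009,"spin":0},{"hand":0.005,"x":0.0135,"y":-0.0196,"z":-0.0011,"spin":0}]' >/dev/null
python3 f.py
```

```text
pos [670.  102.  256.7] R 53.7 ang 24.2  Fr 0.8 Ft(cw) -10.2 Fz 7.3 op 22.6 t 16.5
```

```bash
python3 -m handwheel '[{"hand":0.005,"x":0.0016,"y":-0.0045,"z":-0.0002,"spin":0},{"hand":0.005,"x":0.0028,"y":-0.0092,"z":-0.0004,"spin":0},{"hand":0.005,"x":0.0036,"y":-0.0139,"z":-0.0007,"spin":0},{"hand":0.005,"x":0.004,"y":-0.0187,"z":-0.0009,"spin":0},{"hand":0.005,"x":0.004,"y":-0.0205,"z":-0.001,"spin":0}]' >/dev/null
python3 f.py
python3 -m handwheel '[{"hand":0.005,"x":0,"y":0,"z":0,"spin":0},{"hand":0.005,"x":0,"y":0,"z":0,"spin":0}]' >/dev/null
python3 f.py
```

```text
pos [674.7  81.4 255.8] R 53.7 ang 1.5  Fr 2.5 Ft(cw) -12.1 Fz 5.7 op 22.2 t 16.9
pos [674.7  81.3 255.8] R 53.7 ang 1.4  Fr 1.9 Ft(cw) -8.5 Fz 6.5 op 21.9 t 17.1
```

```bash
python3 -m handwheel '[{"hand":0.06,"x":0,"y":0,"z":0,"spin":0},{"hand":0.06,"x":0,"y":0,"z":0,"spin":0},{"hand":0.06,"x":0,"y":0,"z":0,"spin":0},{"hand":0.06,"x":0,"y":0,"z":0,"spin":0},{"hand":0.06,"x":0,"y":0,"z":0,"spin":0},{"hand":0.06,"x":0,"y":0,"z":0.02,"spin":0},{"hand":0.06,"x":0,"y":0,"z":0.05,"spin":0},{"hand":0.06,"x":0,"y":0,"z":0.085,"spin":0},{"hand":0.06,"x":0,"y":-0.03,"z":0.1,"spin":0},{"hand":0.06,"x":0,"y":-0.07,"z":0.1,"spin":0},{"hand":0.06,"x":0,"y":-0.11,"z":0.1,"spin":0},{"hand":0.06,"x":0,"y":-0.15,"z":0.1,"spin":0},{"hand":0.06,"x":0,"y":-0.19,"z":0.1,"spin":0},{"hand":0.06,"x":0,"y":-0.19,"z":0.1,"spin":0},{"hand":0.06,"x":0,"y":-0.19,"z":0.1,"spin":0}]'
python3 - <<'E'
from h import *
w=snap("wrist","w6");s=snap("side","s6",(180,170,360,340),3)
a=cv2.imread("pics/w6.png");b=cv2.imread("pics/s6.png")
a=cv2.resize(a,(400,250));b=cv2.resize(b,(400,378));z=np.zeros((378,800,3),np.uint8);z[:250,:400]=a;z[:,400:]=b
cv2.imwrite("pics/both6.png",z)
E
```

```text
t: 18.32
eef_pos: [674.1, -112.6, 354.4]
tcp_rot: [-3.141, 0.001, 0.072]
ft_force: [0.2, -0.2, 0.3]
opening: 0.633
```

View pics/both6.png

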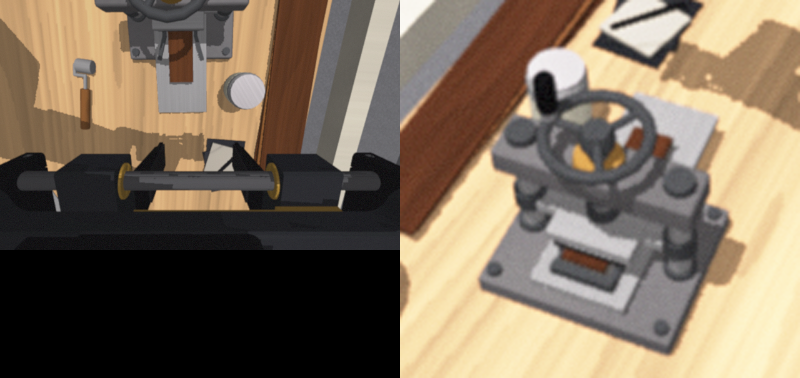

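The strip sits under the pad and up to the stop. The roller and tin look undisturbed, and the hand is clear. I'll check the strip end numerically, then hand in.

Run:
```python
from h import *
c=load("w6");e=ray(c,290,131,61);print("strip end",e,"expected",[632.3,-64.3])
s=state();print(s["ft_force"],s["qvel"].round(3));print(job_done())
```

```text
strip end [633.13887307 -64.72723626  61.        ] expected [632.3, -64.3]
[-0.06506467 -0.48789385 -0.08938609] [ 0.025 -0.005  0.    -0.001 -0.001 -0.001]
the job is handed in; nothing more can be done
None
```

The strip is clamped in the press, plank side up and home against the back stop, and I handed the job in at about 18.5 s of the 72 s allowed. No verdict was reported.

**Strip:** I laid it on the bed and pushed its outer end with both fingertips until the stop pushed back with about 9 N. The last picture puts the outer end at (633.1, −64.7) mm; home should be about (632.3, −64.3) mm. That is within 1 mm, and the cameras are good to about 2 mm.

**Clamping:** I turned the handwheel by its handle. The force at the handle held at about 6.3 N while the pad was free, and started to rise after about 255° of turn. At the last reading, still turning, it was 12.1 N, which works out to about 91° past first touch. A straight-line fit through the earlier readings gives about 89–93°; one reading on the way (10.2 N) ran about 9° low. All of these are inside the 60–120° window. I could not measure the clamping force on the strip directly.

**Hand and bystanders:** The hand let go and is clear, with the wrist force at about 0.5 N or less. The tin and seam roller look undisturbed in the last picture; I did not measure their positions again. I also did not measure the handle's angle again after letting go.

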